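# Roll a lens tube home and bolt it in

### The job

Roll the loose lens tube along the plate by pushing its side until it lies home against the steel stop, and press it there lightly for a moment to feel that it is home, without ramming the stop. Then slide the keeper bolt fully shut behind the tube so that it cannot roll away, let go, and leave the things round the plate alone.

Things in the scene. Friction and masses are not known exactly. Their poses are not given: they have to be found in the camera images.
- tube: Black cylindrical lens tube with bright rims, glass ends and a few bright rings; diameter 30 mm, length 80 mm, about 0.16 kg (varies), smooth, rolls easily. Lies on its side on the plate. Origin at its centre, 15 mm above the plate's top; its y axis is the tube's axis (the tube starts within 0.15 rad of the plate's y axis); x and z turn with it as it rolls.
- plate: Fixed aluminium plate, 260 mm (x) by 200 mm (y), 12 mm thick, on the bench. Origin at the centre of its underside. Its x axis is the rolling direction, towards the stop; its y axis points to the bolt's side, where it has an ear (x -25 to 95, y 100 to 195 mm). The tube starts with its centre at plate x = -85 to -40 mm, y within 12 mm of 0.
- bed: Two fixed dark slide blocks on the plate's far end (y = -30 and 30 mm; 30 x 18 x 26 mm each, black knobs on top). They carry the steel head: stop and bolt housing in one piece, clamped wherever the last user left it in a 26 mm slot along x. That setting is NOT measured: find the stop by feel. Origin between the blocks on the plate's top, at plate x = 108 mm, y = 0; axes as the plate's.
- stop_mid (a point): Middle of the slot, fixed to the bed: plate x = 65 mm, y = 0, 15 mm above the plate's top. The real stop face (looks to -x) lies up to 13 mm before or beyond it in x. The stop is an upright steel bar 12 mm thick, top 30 mm above the plate's top, plate y = -55 to 190 mm, and rigid: a proper light press is 2 to 8 N for half a second; over 12 N is ramming it.
- bolt (a joint): Travel of the keeper bolt in m: 0 open, 0.050 fully shut; slides to the plate's -y against 2.5 N of friction to a hard end (a push of 6 to 10 N is ample), stays where left. Bar 12 mm square, 16 mm above the plate's top, centre line 39.5 mm before the real stop face; tip at plate y = 62 mm open, 12 mm shut. Shut, it is 3.5 mm behind a tube that is home; it meets one that is not.
- post_mid (a point): Where the centre of the top of the bolt's post is when the head is in mid slot and the bolt open: plate x = 25.5, y = 117 mm, 66 mm above the plate's top (78 above the bench); fixed to the bed. The real post is off in x as the stop is, and moves with the bolt. Round black post, 14 mm diameter, 44 mm tall, between cheeks 25 mm high; pinch it from above or push it.
- case: Bystander: small open clear plastic case, 75 x 55 x 25 mm, on the bench beside the plate. Origin under its centre.
- spool: Bystander: white plastic wire spool standing on its flat side, 56 mm diameter, 30 mm tall, on the bench beside the plate. Origin under its centre.
- flask: Bystander: small glass jar with a cap, 48 mm diameter, 75 mm tall, on the bench beside the plate. Origin under its centre.
Things that resemble listed ones, but are neither listed nor needed, are in the scene too. Of the things shaped like the tube, the black one is meant.

How it is judged:
By the outcome, as a careful person would: the job done as asked, in the order asked, and still so for the second after the job is handed in, with the robot touching nothing.
It also fails if it takes over 61 s, if anything falls off the work surface, if the arm or the gripper's body presses on something with over 40 N, if the wrist force passes 120 N, or if a joint passes its speed limit or range.

### The arm

A 6-joint arm with a two-finger parallel gripper is mounted at the origin on the work surface. World frame = base frame: x ahead of the robot, y to its left, z up, the work surface at z = 0. Lengths are in m, angles in rad, forces in N, time in s.
With the tool pointing down it reaches from about 0.375 to 0.9 m from the base axis. Payload 3.1 kg.
Tool frame: the origin (TCP) lies on the centre line of the jaws, within the pads' length; the fingertips stand 22 mm ahead of it and the grasp point (between the pads) lies 3 mm ahead of it; z points along the fingers, x is the direction in which the jaws open and shut, and the axes are right-handed (so a half turn about z gives the same grasp; the last joint's range is limited). The gripper opens to 87 mm and grips with 3 to 60 N. Pads are 19 mm wide; open, the fingers measure 117 mm over their backs; the gripper's body (75 mm by 190 mm) begins 51 mm behind the grasp point.
Start: joints at [1.113, 0.527, 1.433, -0, 1.181, -0.178], TCP at [0.172, 0.601, 0.245] pointing down, gripper open.
Joint ranges: [-3.08, 3.08], [-0.75, 2.2], [0.22, 2.44], [-1.43, 4.57], [0, 2.65], [-2.85, 2.85]. Speed limits (rad/s): [2.79, 2.79, 3.14, 3.14, 3.14, 3.14].

### API

Orientations are given as a unit quaternion [x, y, z, w].
In Python, from rig import robot, camera, order gives the robot as it stands.
- The arm moves only by the shell command python3 -m pendant 'ROWS' [OPENING] [FORCE]. ROWS is JSON, a list of rows, each a list of 2 entries, a list of its own where there are three numbers: the shift along the tool's x, y, z in mm, then the turn about the tool's z in degrees. A call has 1 to 8 rows; each row shifts and turns the commanded pose from where the row before left it, along the tool's axes as they then stand; what a row does not reach is not made up. A row lasts 1/8 s, in which the tool goes at most 62.5 mm and 10.7 degrees, less where a joint would pass 70% of its speed; a pose out of reach is approached as far as the arm can. A call with a gripper value outside its range is refused whole. OPENING is the finger opening in mm, from 0 to 87, set as the call begins (- or left out, the last holds). The fingers move at their own pace and stop on an object; FORCE is the grip in N (left out, the last holds). Time passes only in rows, so rows that do not move let the fingers close. It gives the time, the measured TCP pose, the force and the opening at its end, in the units of the state.
- robot.get_obs(): the state, without advancing time (a new reading comes with each control period).
- camera(name): name is "scene" or "top" or "wrist"; returns a dict with "pixels" (420x560x3 uint8, blue, green, red), "mtx" (3x3 intrinsics, pixels), "R" (3x3) and "t" (3): a world point X has camera coordinates R X + t. Camera axes: x right, y down, z forward; pixel columns grow to the right and rows downward; lengths in m; the calibration is good to about 2 mm. A picture is of the moment at which its call begins. There is no depth.
- order.hand_in(): hands the job in, once; it reports no verdict.
The state is a dict: "time": time; "q": joint angles; "joint_velocities": joint speeds; "joint_torque": joint torques, N m; "position": TCP position; "tool_rot": TCP orientation; "ft_force": force on the tool from outside, world axes, zero at the start; "moment": the same for the moment, N m; "grip_width": finger opening in m.
Only numpy, scipy, OpenCV 4.12 (cv2) and the standard library are available. Lean on these libraries where they do the work, as an engineer would, in place of code of your own. Each camera call takes 0.05 s, during which the arm holds its last target. There are 200 camera calls.

## Working session

There is one attempt and no reset: what is moved stays moved. The work goes in short steps, Python scripts to look and compute and a shell command to move; the robot and the scene stay as the last step left them, time stands still between calls to the robot, and variables do not carry over. Pictures are saved under pics/ and viewed, about 8 in all and at most 12, crops included, and the job is handed in when it is done.

```bash
mkdir -p pics; ls
cat > h.py <<'E'
import numpy as np,cv2
from rig import robot,camera,order
def ray(c,uv,z):
    # intersect pixel ray with plane z
    d=c["R"].T@np.linalg.inv(c["mtx"])@np.array([uv[0],uv[1],1.]); o=-c["R"].T@c["t"]
    return o+d*(z-o[2])/d[2]
def proj(c,X):
    p=c["mtx"]@(c["R"]@np.asarray(X)+c["t"]); return p[:2]/p[2]
E
python3 - <<'E'
from h import *
import pickle
o=robot.get_obs(); print({k:np.round(v,3) for k,v in o.items()})
for n in("top","scene"):
    c=camera(n); pickle.dump(c,open(f"{n}.pkl","wb")); cv2.imwrite(f"pics/{n}1.png",cv2.resize(c["pixels"],(800,600),interpolation=cv2.INTER_CUBIC)); print(n,c["mtx"][0,0],-c["R"].T@c["t"])
E
```

```text
pics
{'time': np.float64(0.0), 'q': array([ 1.113,  0.528,  1.434, -0.   ,  1.181, -0.179]), 'joint_velocities': array([ 0.   , -0.   ,  0.001,  0.001,  0.   , -0.001]), 'joint_torque': array([ -0.   , -44.005, -17.659,   0.063,   0.058,  -0.   ]), 'position': array([0.172, 0.6  , 0.244]), 'tool_rot': array([ 0.798,  0.602, -0.001,  0.   ]), 'ft_force': array([-0.81 ,  0.11 ,  0.291]), 'moment': array([ 0.013,  0.009, -0.031]), 'grip_width': np.float64(0.087)}
top 475.03573547787164 [0.42672469 0.01933605 1.0583731 ]
scene 487.0480814121035 [ 1.22522122 -0.05693221  0.8529936 ]
```

View pics/top1.png

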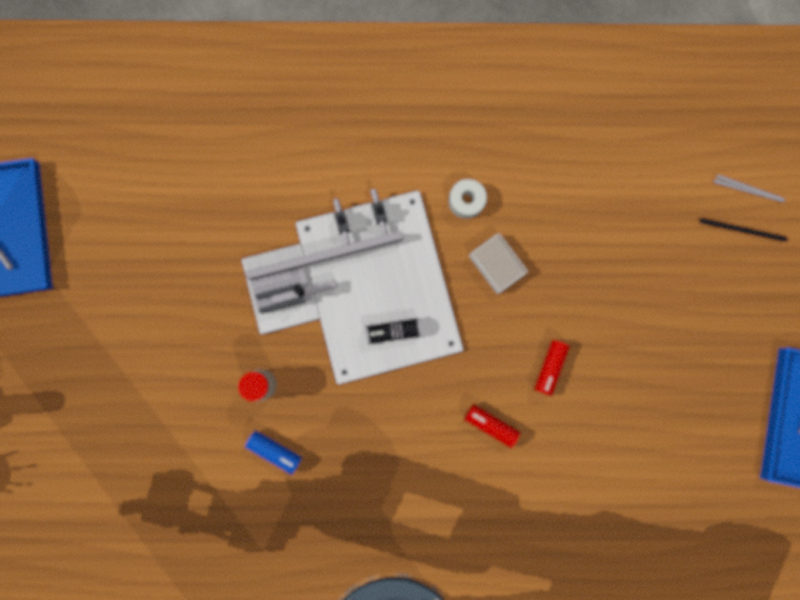

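View pics/scene1.png

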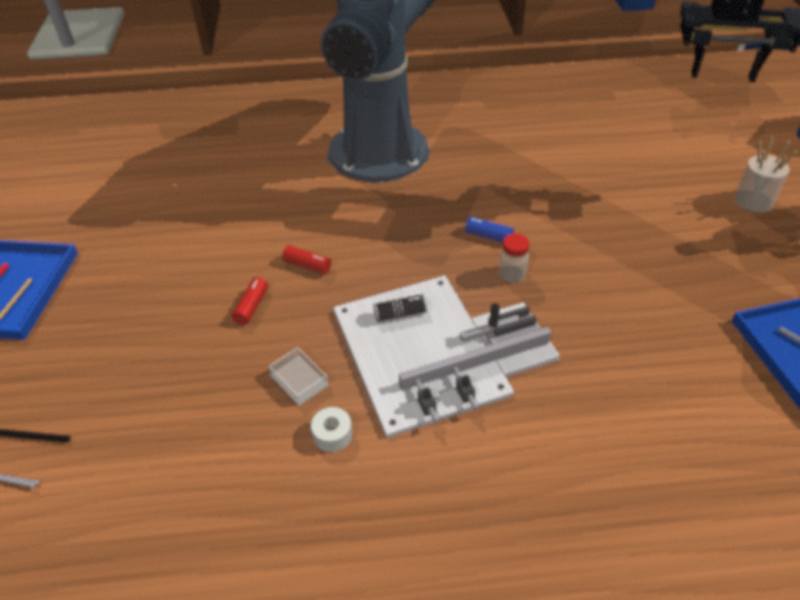

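The top view shows the plate with corners at about (297,221), (420,192), (463,350) and (337,383). The black tube is at (397,331), the stop bar runs from (245,270) to (400,238), and the post is near (297,291). I'll enlarge the plate to get precise points.

Run:
```python
from h import *
import pickle
c=pickle.load(open("top.pkl","rb"))
# crop x 160..340,y 125..275 -> x4.4
cv2.imwrite("pics/crop1.png",cv2.resize(c["pixels"][128:275,162:334],None,fx=4.5,fy=4,interpolation=cv2.INTER_CUBIC)[:600,:800])
P=[ray(c,np.array(p)*.7,.012)[:2] for p in[(297,221),(420,192),(463,350),(337,383)]]
print(np.round(P,4),[np.linalg.norm(P[i]-P[i-1]) for i in range(4)])
```

```text
[[ 0.6432  0.1485]
 [ 0.69   -0.044 ]
 [ 0.4422 -0.109 ]
 [ 0.392   0.0844]] [np.float64(0.25924099946307266), np.float64(0.19811202964053476), np.float64(0.2561934778412792), np.float64(0.19988525889460781)]
```

View pics/crop1.png

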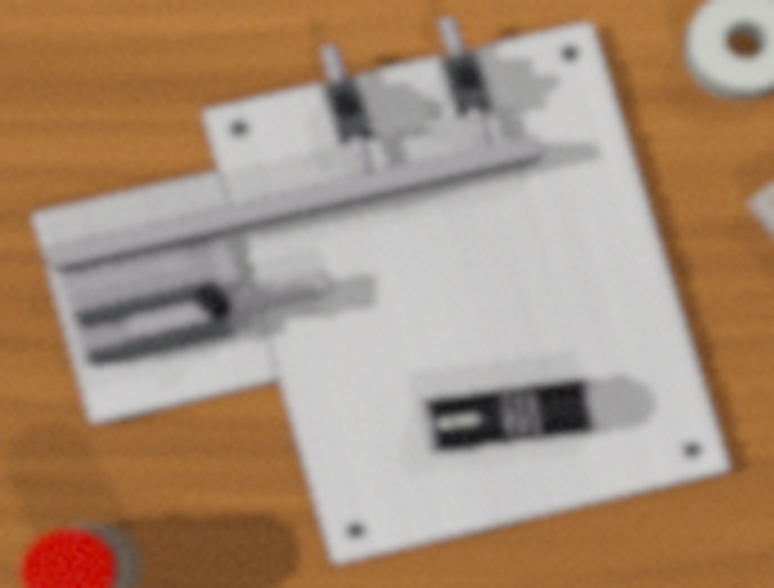

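```bash
cat > geo.py <<'E'
from h import *
import pickle
c=pickle.load(open("top.pkl","rb"))
f=lambda u,v,z: ray(c,(162+(u+.5)/4.5-.5,128+(v+.5)/4-.5),z)
C=np.array([f(*p,.012)[:2] for p in[(203,108),(597,22),(732,470),(333,563)]])
M=np.array([[.13,.1],[.13,-.1],[-.13,-.1],[-.13,.1]])
m0=M.mean(0);c0=C.mean(0)
H=(M-m0).T@(C-c0); th=np.arctan2(H[0,1]-H[1,0],H[0,0]+H[1,1])
R=np.array([[np.cos(th),-np.sin(th)],[np.sin(th),np.cos(th)]])
def w2p(x): return R.T@(np.asarray(x)[:2]-c0)
def p2w(x): return R@np.asarray(x)+c0
E
python3 - <<'E'
from geo import *
print("c0",c0,"th",np.degrees(th),"res mm",np.round((C-(M@R.T+c0))*1e3,1).tolist())
P=lambda n,u,v,z:print(n,np.round(w2p(f(u,v,z))*1e3,1))
P("tube",510,416,.027)
for p in[(430,402),(585,380),(590,430),(433,450)]:P("tubecorner",*p,.027)
for p in[(60,262),(535,152)]:P("stop top edge",*p,.042)
for p in[(60,268),(535,158)]:P("stop top edge2",*p,.042)
P("post",212,302,.078)
P("bolt tip",328,292,.022)
for n,p in dict(post=(.0255,.117),tube=w2p(f(510,416,.027))).items():print(n,np.round(p2w(p),4))
E
```

```text
c0 [0.54242009 0.02052572] th 14.502523551687823 res mm [[0.2, 1.2], [-0.4, -0.9], [0.3, -0.6], [-0.1, 0.3]]
tube [-74.5  -2.6]
tubecorner [-57.4  32.9]
tubecorner [-64.6 -42.6]
tubecorner [-91.5 -38. ]
tubecorner [-83.   37.9]
stop top edge [ 58.9 185.1]
stop top edge [ 60.4 -49.8]
stop top edge2 [ 55.7 185.8]
stop top edge2 [ 57.2 -49. ]
post [ 15.1 116.8]
bolt tip [13.7 66. ]
post [0.5378 0.1402]
tube [ 0.471  -0.0006]
```

The plate fit residuals are about 1 mm. In plate coordinates (mm), the tube is at about (-74, -3), skewed about 0.1 rad. The stop face is near x≈56 and the post near x≈15, and these two agree with each other. I'll turn the tool so its x lies along plate y and its y along plate x, then go round.

```bash
python3 -m pendant '[[[0,0,0],-10.1],[[0,0,0],-10.1],[[0,0,0],-10.2],[[-40,40,0],0],[[-40,40,0],0],[[-40,40,0],0],[[-40,40,0],0],[[-40,40,0],0]]' 45 10
cat >> geo.py <<'E'
def st(o=None):
    o=o or robot.get_obs(); from scipy.spatial.transform import Rotation as Q
    A=Q.from_quat(o["tool_rot"]).as_matrix(); ax=np.degrees(np.arctan2(A[1,0],A[0,0]))-90-np.degrees(th)
    F=R.T@o["ft_force"][:2]
    print("t %.2f plate xy %s z %.1f yawerr %.2f tilt %.3f Fplate %s Fz %.2f grip %.1f"%(o["time"],np.round(w2p(o["position"])*1e3,1),o["position"][2]*1e3,ax,A[2,2],np.round(F,2),o["ft_force"][2],o["grip_width"]*1e3))
E
python3 -c "from geo import *;st()"
```

```text
time: 1.1
position: [0.4167, 0.4558, 0.2441]
tool_rot: [0.613, 0.79, -0.0, -0.0]
ft_force: [-0.1, 0.4, 0.1]
grip_width: 0.0455
t 1.10 plate xy [-12.7 452.9] z 244.1 yawerr -0.07 tilt -1.000 Fplate [0.03 0.44] Fz 0.10 grip 45.5
```

```bash
python3 -m pendant '[[[-50,-10,0],0],[[-50,-10,0],0],[[-50,-10,0],0],[[-50,-10,0],0],[[-50,-10,0],0],[[-50,-10,0],0],[[-50,-10,0],0],[[-50,-10,0],0]]'
python3 -m pendant '[[[-28,-10,20],0],[[-28,-10,20],0],[[0,0,20],0],[[0,0,20],0],[[0,0,0],0]]'
python3 - <<'E'
from geo import *
st()
w=camera("wrist"); pickle.dump(w,open("w1.pkl","wb")); cv2.imwrite("pics/w1.png",cv2.resize(w["pixels"],(800,600),interpolation=cv2.INTER_CUBIC)); print(-w["R"].T@w["t"])
t=camera("top"); cv2.imwrite("pics/t2.png",cv2.resize(t["pixels"][128:275,162:334],None,fx=4.5,fy=4,interpolation=cv2.INTER_CUBIC))
E
```

```text
time: 2.1
position: [0.4374, 0.0481, 0.2444]
tool_rot: [0.613, 0.79, 0.0, -0.0]
ft_force: [0.5, 0.9, 0.1]
grip_width: 0.0446
time: 2.72
position: [0.431, -0.0094, 0.1634]
tool_rot: [0.613, 0.79, -0.001, -0.002]
ft_force: [0.1, -0.1, 0.5]
grip_width: 0.0449
t 2.73 plate xy [-115.3   -1.1] z 163.4 yawerr -0.10 tilt -1.000 Fplate [ 0.09 -0.18] Fz 0.46 grip 44.9
[ 0.36720322 -0.02660814  0.30444462]
```

View pics/w1.png

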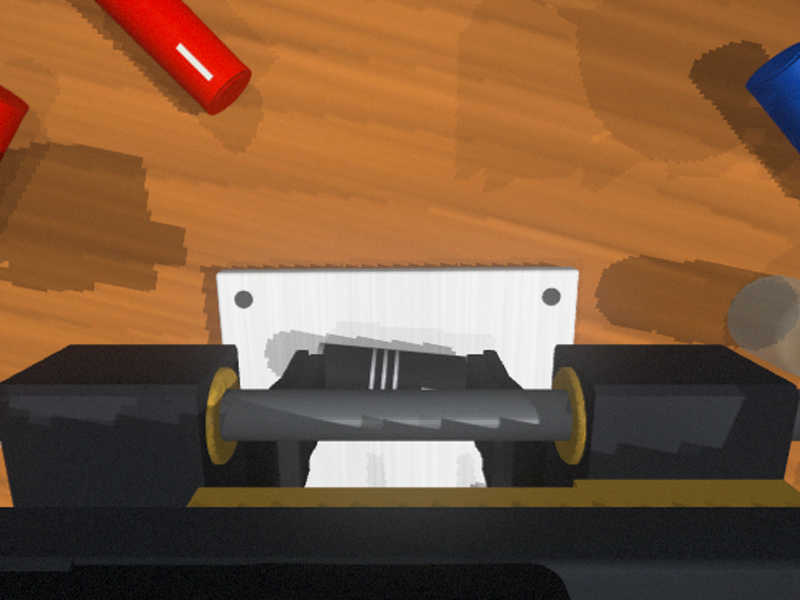

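The wrist view shows the plate's rear edge level at row 268, so the yaw is right. The tube spans columns 320–470, centred between the fingers, with its right end further from the rear edge. I'll go down behind it.

```bash
python3 -m pendant '[[[-2,0,20],0],[[0,0,25],0],[[0,0,25],0],[[0,0,25],0],[[0,0,18],0],[[0,0,8],0],[[0,0,2],0],[[0,0,0],0]]'
python3 -c "from geo import *;st()"
```

```text
time: 3.82
position: [0.4332, -0.0116, 0.0421]
tool_rot: [0.613, 0.79, 0.0, 0.001]
ft_force: [-0.0, 0.6, -0.1]
grip_width: 0.0452
t 3.83 plate xy [-113.8   -3.7] z 42.1 yawerr -0.07 tilt -1.000 Fplate [0.11 0.57] Fz -0.08 grip 45.2
```

```bash
python3 -m pendant '[[[0,2,0],0],[[0,2,0],0],[[0,2,0],0],[[0,2,0],0],[[0,2,0],0],[[0,2,0],0],[[0,2,0],0],[[0,2,0],0]]'
python3 -m pendant '[[[0,3,0],0],[[0,3,0],0],[[0,3,0],0],[[0,3,0],0],[[0,3,0],0],[[0,3,0],0],[[0,3,0],0],[[0,3,0],0]]'
python3 - <<'E'
from geo import *
st()
t=camera("top"); cv2.imwrite("pics/t3.png",cv2.resize(t["pixels"][128:275,162:334],None,fx=4.5,fy=4,interpolation=cv2.INTER_CUBIC))
E
```

```text
time: 4.82
position: [0.4483, -0.0074, 0.0415]
tool_rot: [0.613, 0.79, -0.0, -0.0]
ft_force: [0.4, 0.5, -1.1]
grip_width: 0.045
time: 5.82
position: [0.4717, -0.0015, 0.0415]
tool_rot: [0.613, 0.79, -0.0, 0.0]
ft_force: [0.7, -0.0, -0.0]
grip_width: 0.0452
t 5.83 plate xy [-74.   -3.6] z 41.5 yawerr -0.07 tilt -1.000 Fplate [ 0.66 -0.22] Fz -0.02 grip 45.2
```

View pics/t3.png

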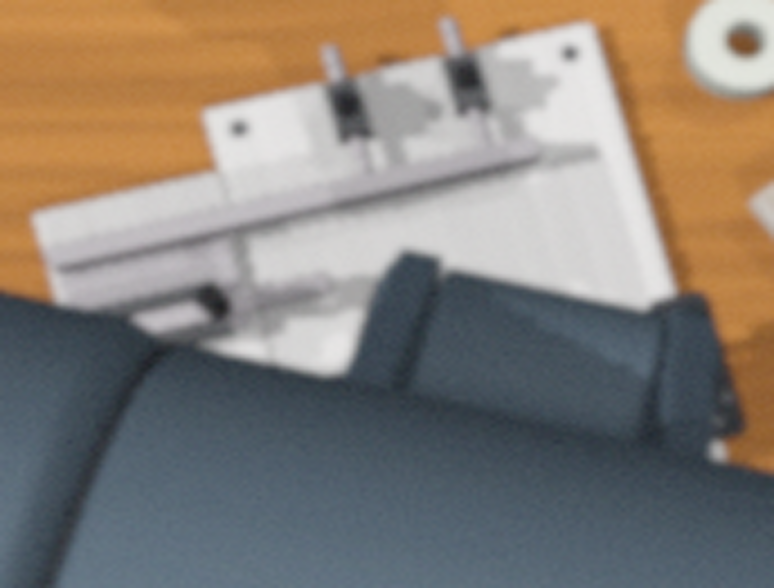

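The arm hides the tube in the top view; only the stop and bolt show. The scene camera looks from the stop's side, so I'll use that.

Run:
```python
from geo import *
t=camera("scene"); pickle.dump(t,open("s2.pkl","wb"));cv2.imwrite("pics/s2.png",cv2.resize(t["pixels"][185:315,225:398],None,fx=4.5,fy=4.5,interpolation=cv2.INTER_CUBIC))
```

```text
(no output)
```

View pics/s2.png

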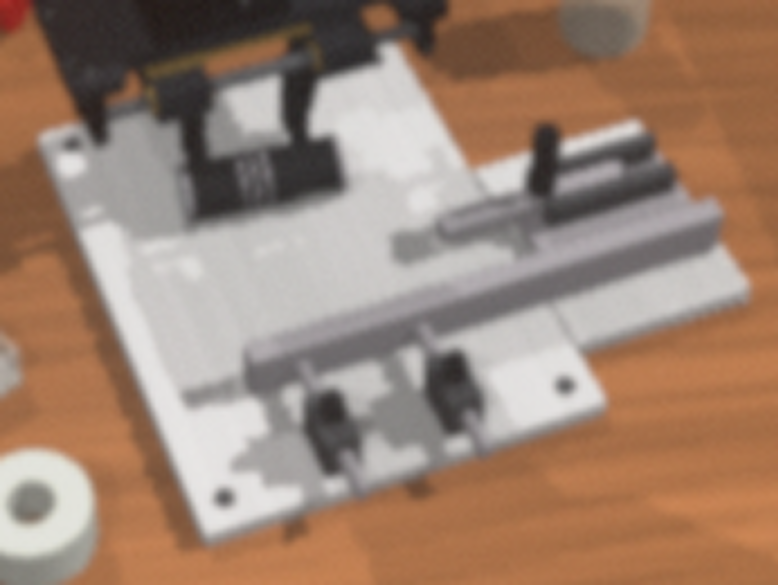

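The tube (crop 190–345, 140–215) is being pushed squarely by both fingers and lies nearly parallel to the stop. I'll carry on.

```bash
python3 -m pendant '[[[0,3,0],0],[[0,3,0],0],[[0,3,0],0],[[0,3,0],0],[[0,3,0],0],[[0,3,0],0],[[0,3,0],0],[[0,3,0],0]]'
python3 -m pendant '[[[0,3,0],0],[[0,3,0],0],[[0,3,0],0],[[0,3,0],0],[[0,3,0],0],[[0,3,0],0],[[0,3,0],0],[[0,3,0],0]]'
python3 -m pendant '[[[0,2.5,0],0],[[0,2,0],0],[[0,1.5,0],0],[[0,1.5,0],0],[[0,1,0],0],[[0,1,0],0],[[0,1,0],0],[[0,1,0],0]]'
python3 -c "from geo import *;st()"
```

```text
time: 6.92
position: [0.4949, 0.0045, 0.0416]
tool_rot: [0.613, 0.79, 0.0, 0.0]
ft_force: [0.1, 0.6, 0.6]
grip_width: 0.0452
time: 7.92
position: [0.5182, 0.0105, 0.0415]
tool_rot: [0.613, 0.79, 0.0, 0.0]
ft_force: [0.4, 0.6, -0.5]
grip_width: 0.0451
time: 8.93
position: [0.5291, 0.0133, 0.0415]
tool_rot: [0.613, 0.79, -0.0, -0.0]
ft_force: [-0.2, -0.7, 0.4]
grip_width: 0.045
t 8.93 plate xy [-14.7  -3.7] z 41.5 yawerr -0.08 tilt -1.000 Fplate [-0.39 -0.57] Fz 0.41 grip 45.0
```

```bash
python3 -m pendant '[[[0,1.5,0],0],[[0,1.5,0],0],[[0,1.5,0],0],[[0,1.5,0],0],[[0,1.5,0],0],[[0,1.5,0],0],[[0,1.5,0],0],[[0,1.5,0],0]]'
python3 -m pendant '[[[0,1,0],0],[[0,1,0],0],[[0,1,0],0],[[0,1,0],0],[[0,1,0],0],[[0,1,0],0],[[0,1,0],0],[[0,1,0],0]]'
python3 -m pendant '[[[0,0.7,0],0],[[0,0.7,0],0],[[0,0.5,0],0],[[0,0.5,0],0]]'
python3 - <<'E'
from geo import *
st()
t=camera("scene"); pickle.dump(t,open("s3.pkl","wb"));cv2.imwrite("pics/s3.png",cv2.resize(t["pixels"][185:315,225:398],None,fx=4.5,fy=4.5,interpolation=cv2.INTER_CUBIC))
E
```

```text
time: 9.93
position: [0.5408, 0.0163, 0.0415]
tool_rot: [0.613, 0.79, 0.0, 0.0]
ft_force: [0.6, 0.7, 0.5]
grip_width: 0.045
time: 10.92
position: [0.5485, 0.0183, 0.0415]
tool_rot: [0.613, 0.79, -0.0, -0.0]
ft_force: [-1.1, -0.7, -0.1]
grip_width: 0.0453
time: 11.42
position: [0.5508, 0.0189, 0.0416]
tool_rot: [0.613, 0.79, -0.0, -0.0]
ft_force: [0.3, -0.1, -0.2]
grip_width: 0.0448
t 11.43 plate xy [ 7.7 -3.7] z 41.6 yawerr -0.08 tilt -1.000 Fplate [ 0.23 -0.16] Fz -0.15 grip 44.8
```

View pics/s3.png

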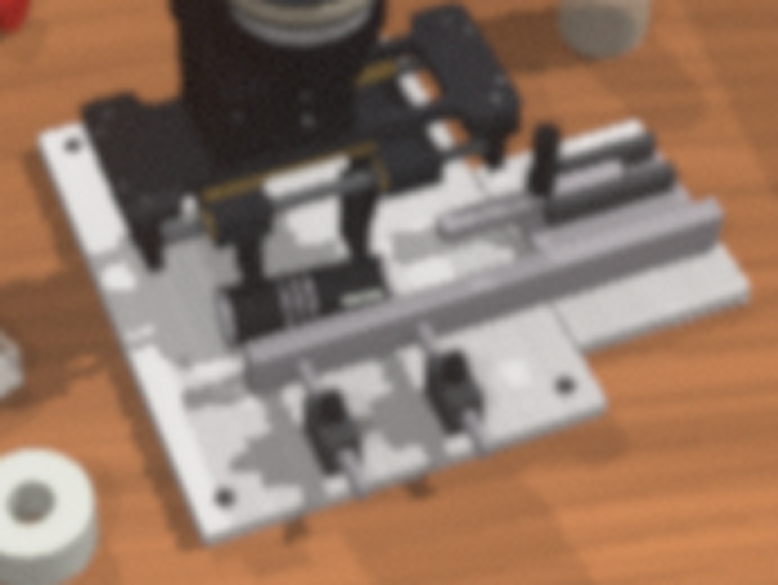

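The tube (225–385, 265–340) is parallel to the stop and a few mm short of it. Now I'll feel for contact in small steps.

```bash
python3 -m pendant '[[[0,0.5,0],0],[[0,0.5,0],0],[[0,0.5,0],0],[[0,0.5,0],0]]'
python3 -c "from geo import *;st()"
python3 -m pendant '[[[0,0.5,0],0],[[0,0.5,0],0],[[0,0.5,0],0],[[0,0.5,0],0]]'
python3 -c "from geo import *;st()"
```

```text
time: 11.98
position: [0.5528, 0.0194, 0.0416]
tool_rot: [0.613, 0.79, 0.0, 0.0]
ft_force: [0.2, 0.1, -0.3]
grip_width: 0.0451
t 11.97 plate xy [ 9.7 -3.7] z 41.6 yawerr -0.08 tilt -1.000 Fplate [0.25 0.03] Fz -0.26 grip 45.1
time: 12.48
position: [0.5547, 0.0199, 0.0415]
tool_rot: [0.613, 0.79, -0.0, -0.0]
ft_force: [0.4, 0.1, 0.2]
grip_width: 0.0449
t 12.47 plate xy [11.7 -3.7] z 41.5 yawerr -0.08 tilt -1.000 Fplate [0.46 0.02] Fz 0.19 grip 44.9
```

```bash
python3 -m pendant '[[[0,0.4,0],0],[[0,0.4,0],0]]'
python3 -c "from geo import *;st()"
```

```text
time: 12.72
position: [0.5555, 0.0201, 0.0415]
tool_rot: [0.613, 0.79, -0.0, -0.0]
ft_force: [0.3, -0.2, -0.3]
grip_width: 0.0447
t 12.72 plate xy [12.5 -3.7] z 41.5 yawerr -0.08 tilt -1.000 Fplate [ 0.26 -0.29] Fz -0.32 grip 44.7
```

```bash
cat > ok.py <<'E'
from geo import *
import sys
o=robot.get_obs(); st(o); sys.exit(int((R.T@o["ft_force"][:2])[0]<-1.6))
E
python3 -m pendant '[[[0,0.3,0],0],[[0,0.3,0],0]]' >/dev/null && python3 ok.py &&
python3 -m pendant '[[[0,0.3,0],0],[[0,0.3,0],0]]' >/dev/null && python3 ok.py &&
python3 -m pendant '[[[0,0.3,0],0],[[0,0.3,0],0]]' >/dev/null && python3 ok.py &&
python3 -m pendant '[[[0,0.3,0],0],[[0,0.3,0],0]]' >/dev/null && python3 ok.py &&
python3 -m pendant '[[[0,0.3,0],0],[[0,0.3,0],0]]' >/dev/null && python3 ok.py &&
python3 -m pendant '[[[0,0.3,0],0],[[0,0.3,0],0]]' >/dev/null && python3 ok.py &&
python3 -m pendant '[[[0,0.3,0],0],[[0,0.3,0],0]]' >/dev/null && python3 ok.py
```

```text
t 12.97 plate xy [12.8 -3.6] z 41.5 yawerr -0.07 tilt -1.000 Fplate [ 0.83 -0.09] Fz -0.50 grip 45.1
t 13.22 plate xy [13.6 -3.7] z 41.6 yawerr -0.08 tilt -1.000 Fplate [-0.43 -0.29] Fz -0.37 grip 44.7
t 13.47 plate xy [14.3 -3.7] z 41.5 yawerr -0.08 tilt -1.000 Fplate [-1.53 -0.33] Fz 1.45 grip 44.7
t 13.72 plate xy [14.9 -3.7] z 41.6 yawerr -0.08 tilt -1.000 Fplate [-1.13  0.01] Fz 0.16 grip 44.9
t 13.97 plate xy [15.5 -3.7] z 41.5 yawerr -0.08 tilt -1.000 Fplate [-1.11 -0.38] Fz -0.33 grip 45.0
t 14.22 plate xy [16.1 -3.7] z 41.6 yawerr -0.08 tilt -1.000 Fplate [-0.73 -0.58] Fz 0.77 grip 44.4
t 14.47 plate xy [16.7 -3.7] z 41.6 yawerr -0.08 tilt -1.000 Fplate [-0.74  0.08] Fz -0.51 grip 44.8
```

```bash
sed -i 's/-1.6/-2.2/' ok.py
python3 -m pendant '[[[0,0.3,0],0],[[0,0.2,0],0]]' >/dev/null && python3 ok.py &&
python3 -m pendant '[[[0,0.3,0],0],[[0,0.2,0],0]]' >/dev/null && python3 ok.py &&
python3 -m pendant '[[[0,0.3,0],0],[[0,0.2,0],0]]' >/dev/null && python3 ok.py &&
python3 -m pendant '[[[0,0.3,0],0],[[0,0.2,0],0]]' >/dev/null && python3 ok.py &&
python3 -m pendant '[[[0,0.3,0],0],[[0,0.2,0],0]]' >/dev/null && python3 ok.py &&
python3 -m pendant '[[[0,0.3,0],0],[[0,0.2,0],0]]' >/dev/null && python3 ok.py
```

```text
t 14.72 plate xy [17.2 -3.7] z 41.5 yawerr -0.08 tilt -1.000 Fplate [-0.96 -0.49] Fz -0.25 grip 45.0
t 14.97 plate xy [17.7 -3.7] z 41.5 yawerr -0.08 tilt -1.000 Fplate [-0.81 -0.13] Fz 0.68 grip 45.0
t 15.22 plate xy [18.2 -3.7] z 41.5 yawerr -0.08 tilt -1.000 Fplate [-0.96 -0.48] Fz -0.73 grip 45.1
t 15.47 plate xy [18.4 -3.7] z 41.5 yawerr -0.07 tilt -1.000 Fplate [-1.12 -0.66] Fz 1.16 grip 44.8
t 15.72 plate xy [18.6 -3.6] z 41.5 yawerr -0.06 tilt -1.000 Fplate [-2.98 -0.71] Fz 2.11 grip 44.9
```

```bash
python3 -m pendant '[[[0,0.2,0],0]]' >/dev/null; python3 ok.py;python3 -m pendant '[[[0,0,0],0]]' >/dev/null; python3 ok.py
```

```text
t 15.85 plate xy [18.6 -3.6] z 41.4 yawerr -0.06 tilt -1.000 Fplate [-3.56 -0.22] Fz 2.16 grip 45.4
t 15.97 plate xy [18.7 -3.6] z 41.5 yawerr -0.07 tilt -1.000 Fplate [-4.26 -1.2 ] Fz 2.73 grip 45.0
```

```bash
python3 -m pendant '[[[0,0.1,0],0],[[0,0,0],0],[[0,0,0],0]]' >/dev/null; python3 ok.py;python3 -m pendant '[[[0,0,0],0],[[0,0,0],0]]' >/dev/null; python3 ok.py;python3 -m pendant '[[[0,0,0],0],[[0,0,0],0]]' >/dev/null; python3 ok.py
python3 -m pendant '[[[0,0,0],0],[[0,0,0],0]]' >/dev/null; python3 ok.py
```

```text
t 16.35 plate xy [18.7 -3.6] z 41.4 yawerr -0.06 tilt -1.000 Fplate [-4.61 -1.99] Fz 2.68 grip 45.0
t 16.60 plate xy [18.7 -3.6] z 41.4 yawerr -0.06 tilt -1.000 Fplate [-4.24 -1.91] Fz 2.06 grip 45.2
t 16.85 plate xy [18.7 -3.6] z 41.4 yawerr -0.06 tilt -1.000 Fplate [-3.98 -1.41] Fz 1.65 grip 45.2
t 17.10 plate xy [18.7 -3.6] z 41.4 yawerr -0.06 tilt -1.000 Fplate [-4.96 -0.89] Fz 2.05 grip 44.7
```

The contact is firm: 4–5 N held for over 1 s at TCP x 18.7. I'll back off gently, then look.

```bash
python3 -m pendant '[[[0,-0.2,0],0],[[0,-0.2,0],0],[[0,-0.3,0],0],[[0,-0.5,0],0],[[0,-1,0],0],[[0,-3,0],0],[[0,-6,0],0],[[0,-8,0],0]]' >/dev/null; python3 ok.py
python3 -m pendant '[[[0,-15,0],0],[[0,-15,0],0],[[0,0,-20],0],[[0,0,-30],0],[[0,0,-30],0],[[0,0,0],0]]' >/dev/null; python3 ok.py
python3 - <<'E'
from geo import *
t=camera("scene"); pickle.dump(t,open("s4.pkl","wb"));cv2.imwrite("pics/s4.png",cv2.resize(t["pixels"][185:315,225:398],None,fx=4.5,fy=4.5,interpolation=cv2.INTER_CUBIC))
E
```

```text
t 18.10 plate xy [ 0.4 -3.8] z 41.7 yawerr -0.07 tilt -1.000 Fplate [0.28 1.06] Fz -0.06 grip 45.2
t 18.85 plate xy [-29.3  -4.2] z 123.4 yawerr -0.09 tilt -1.000 Fplate [-0.09  0.25] Fz -0.95 grip 45.3
```

View pics/s4.png

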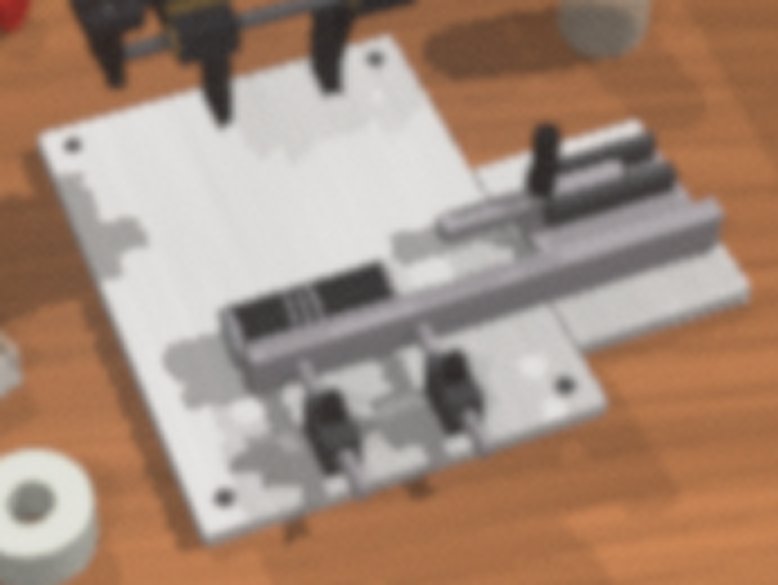

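The tube (222–390, 265–345) lies along the stop, and the post top is at (545,128). A numeric check with this view:

Run:
```python
from geo import *
s=pickle.load(open("s4.pkl","rb"))
g=lambda u,v:(225+(u+.5)/4.5-.5,185+(v+.5)/4.5-.5)
for n,u,v,z in[("plate corner",42,133,.012),("corner",388,38,.012),("corner",605,405,.012),("corner",205,540,.012),("tube top +y (crest)",384,268,.040),("tube -y crest",230,312,.040),("stop front top -y",246,345,.042),("stop fronttop +y",705,205,.042),("post",545,130,.078),("bolt tip",445,215,.034)]: print(n,np.round(w2p(ray(s,g(u,v),z))*1e3,1))
for n,p in[("stop face +-? at 58",(.058,-.055,.042)),("+y",(.058,.19,.042))]:
  q=proj(s,[*p2w(p[:2]),p[2]]);print(n,(q-[225,185])*4.5)
```

```text
plate corner [-126.   -97.7]
corner [-125.3   97.2]
corner [133.4  98.4]
corner [135.6 -99.2]
tube top +y (crest) [42.  24.7]
tube -y crest [ 40.5 -52.5]
stop front top -y [ 62.6 -52.6]
stop fronttop +y [ 63.1 183.9]
post [ 19.5 116.2]
bolt tip [17.6 67.1]
stop face +-? at 58 [235.91886882 337.26713256]
+y [709.38478246 192.36986612]
```

```bash
python3 -m pendant '[[[30,8,0],0],[[40,12,0],0],[[40,14,0],0],[[30,10,0],0],[[10,4,0],0],[[0,0,0],0]]' 0 10 >/dev/null
python3 -c "from geo import *;st();print(np.round(robot.get_obs()['q'],2))"
```

```text
t 19.65 plate xy [ 17.8 146.4] z 120.6 yawerr -0.01 tilt -1.000 Fplate [0.68 0.43] Fz 0.06 grip 1.4
[ 0.11  0.61  1.73 -0.    0.81 -1.72]
```

```bash
python3 -m pendant '[[[0,0,0],10],[[0,0,0],10],[[0,0,0],10],[[0,0,0],10],[[0,0,0],10],[[0,0,0],10],[[0,0,0],10],[[0,0,0],10]]' >/dev/null
python3 -m pendant '[[[0,0,0],10],[[0,0,10],0],[[0,0,0],0]]' >/dev/null
python3 - <<'E'
from geo import *
st()
t=camera("scene"); pickle.dump(t,open("s5.pkl","wb"));cv2.imwrite("pics/s5.png",cv2.resize(t["pixels"][165:315,225:398],None,fx=4,fy=4,interpolation=cv2.INTER_CUBIC))
E
```

```text
t 21.02 plate xy [ 17.3 145.5] z 110.3 yawerr -90.00 tilt -1.000 Fplate [-0.29  0.04] Fz 0.03 grip 0.3
```

View pics/s5.png

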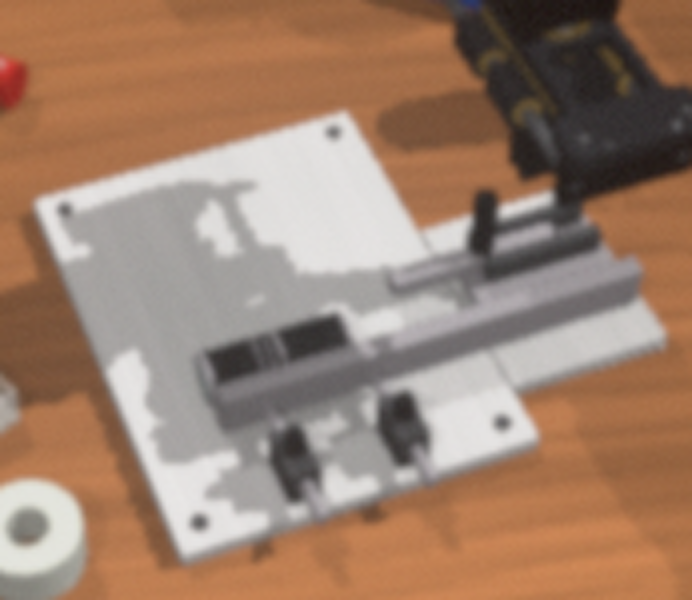

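The closed gripper is above and behind the post (post top at (485,195)), and the tube is still against the stop. I'll go down and push.

```bash
python3 -m pendant '[[[0,0,15],0],[[1,0,15],0],[[0,0,10],0],[[0,0,3],0],[[0,0,0],0]]' >/dev/null;python3 ok.py
python3 -m pendant '[[[0,2,0],0],[[0,2,0],0],[[0,2,0],0],[[0,2,0],0],[[0,1,0],0],[[0,1,0],0],[[0,1,0],0],[[0,1,0],0]]' >/dev/null;python3 ok.py
python3 -m pendant '[[[0,2,0],0],[[0,2,0],0],[[0,2,0],0],[[0,2,0],0]]' >/dev/null;python3 ok.py
```

```text
t 21.70 plate xy [ 19.4 146.4] z 68.2 yawerr -90.07 tilt -1.000 Fplate [0.09 0.46] Fz -0.28 grip 0.3
t 22.70 plate xy [ 19.4 134.5] z 68.5 yawerr -90.10 tilt -1.000 Fplate [-0.05  2.86] Fz 0.46 grip 0.5
t 23.20 plate xy [ 19.5 126.2] z 68.5 yawerr -90.08 tilt -1.000 Fplate [0.46 3.3 ] Fz -0.04 grip 0.4
```

```bash
python3 -m pendant '[[[0,3,0],0],[[0,3,0],0],[[0,3,0],0],[[0,2,0],0],[[0,2,0],0],[[0,2,0],0]]' >/dev/null;python3 ok.py
python3 -m pendant '[[[0,2,0],0],[[0,2,0],0],[[0,2,0],0],[[0,2,0],0],[[0,2,0],0],[[0,2,0],0]]' >/dev/null;python3 ok.py
python3 -m pendant '[[[0,1,0],0],[[0,1,0],0],[[0,1,0],0],[[0,1,0],0],[[0,1,0],0],[[0,1,0],0]]' >/dev/null;python3 ok.py
```

```text
t 23.95 plate xy [ 19.6 111.1] z 68.6 yawerr -90.08 tilt -1.000 Fplate [1.31 3.1 ] Fz -0.35 grip 0.7
t 24.70 plate xy [19.6 99.1] z 68.6 yawerr -90.08 tilt -1.000 Fplate [1.26 3.28] Fz -1.01 grip -0.1
t 25.45 plate xy [19.5 93.2] z 68.6 yawerr -90.07 tilt -1.000 Fplate [2.42 2.36] Fz -0.40 grip 0.0
```

```bash
sed -i 's/\[0\]<-2.2/[1]>5.5/' ok.py
python3 -m pendant '[[[0,1,0],0],[[0,1,0],0],[[0,1,0],0],[[0,1,0],0]]' >/dev/null;python3 ok.py &&
python3 -m pendant '[[[0,1,0],0],[[0,1,0],0]]' >/dev/null;python3 ok.py &&
python3 -m pendant '[[[0,0.5,0],0],[[0,0.5,0],0]]' >/dev/null;python3 ok.py &&
python3 -m pendant '[[[0,0.5,0],0],[[0,0.5,0],0]]' >/dev/null;python3 ok.py &&
python3 -m pendant '[[[0,0.5,0],0],[[0,0.5,0],0]]' >/dev/null;python3 ok.py &&
python3 -m pendant '[[[0,0.5,0],0],[[0,0.5,0],0]]' >/dev/null;python3 ok.py
```

```text
t 25.95 plate xy [19.5 89.2] z 68.6 yawerr -90.08 tilt -1.000 Fplate [2.44 2.98] Fz -0.08 grip 0.4
t 26.20 plate xy [19.5 87.2] z 68.6 yawerr -90.07 tilt -1.000 Fplate [2.92 1.74] Fz 0.60 grip 0.2
t 26.45 plate xy [19.4 86.3] z 68.6 yawerr -90.07 tilt -1.000 Fplate [1.06 2.41] Fz 0.35 grip 0.8
t 26.70 plate xy [19.4 85.3] z 68.6 yawerr -90.08 tilt -1.000 Fplate [1.31 3.18] Fz -0.15 grip 0.7
t 26.95 plate xy [19.4 84.5] z 68.6 yawerr -90.10 tilt -1.000 Fplate [2.47 5.01] Fz 1.13 grip 0.6
t 27.20 plate xy [19.4 84.4] z 68.6 yawerr -90.13 tilt -1.000 Fplate [3.34 8.53] Fz 1.24 grip 0.6
```

The hard end shows at y 84.4 with 8.5 N, 50 mm after first contact. I'll hold briefly, then back off and rise clear.

```bash
python3 -m pendant '[[[0,0,0],0],[[0,0,0],0],[[0,0,0],0]]' >/dev/null;python3 ok.py
python3 -m pendant '[[[0,-0.5,0],0],[[0,-2,0],0],[[0,-8,0],0],[[0,-15,0],0],[[0,-5,-30],0],[[0,0,-50],0],[[0,0,-50],0],[[0,0,0],0]]' >/dev/null;python3 ok.py
python3 -m pendant '[[[0,-50,0],0],[[0,-60,0],0],[[0,-60,0],0],[[0,-60,0],0],[[0,-40,0],0],[[0,0,0],0]]' >/dev/null;python3 ok.py
python3 - <<'E'
from geo import *
t=camera("scene"); pickle.dump(t,open("s6.pkl","wb"));T=camera("top"); pickle.dump(T,open("t6.pkl","wb"))
cv2.imwrite("pics/f6.png",cv2.resize(np.hstack([t["pixels"][185:315,225:398],T["pixels"][136:266,162:334]]),(800,301*1),interpolation=cv2.INTER_CUBIC))
cv2.imwrite("pics/t6.png",cv2.resize(T["pixels"][128:275,162:334],None,fx=4.5,fy=4,interpolation=cv2.INTER_CUBIC))
E
```

```text
t 27.57 plate xy [19.4 84.4] z 68.6 yawerr -90.12 tilt -1.000 Fplate [3.56 7.83] Fz 1.82 grip 0.5
t 28.57 plate xy [ 21.8 114.2] z 202.6 yawerr -90.02 tilt -1.000 Fplate [0.45 0.19] Fz -0.21 grip 0.4
t 29.32 plate xy [ 18.  386.9] z 197.0 yawerr -89.79 tilt -1.000 Fplate [ 0.24 -0.52] Fz -0.81 grip 0.6
```

View pics/t6.png

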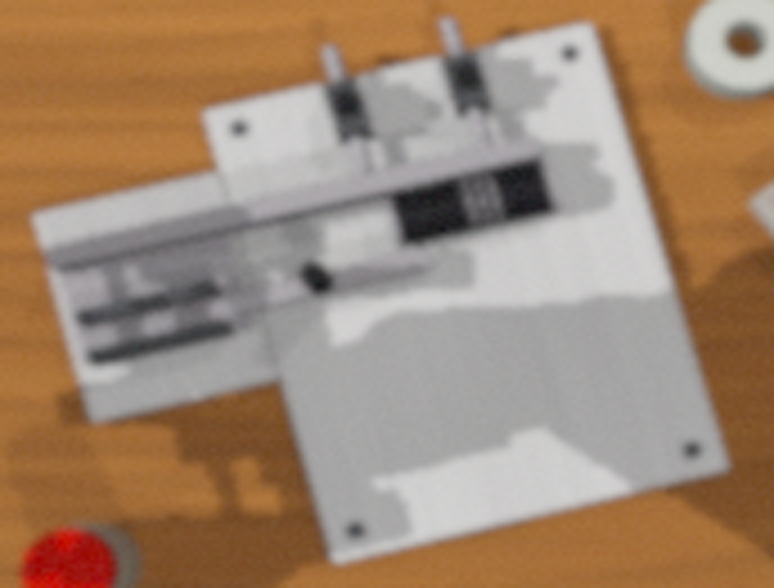

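View pics/f6.png

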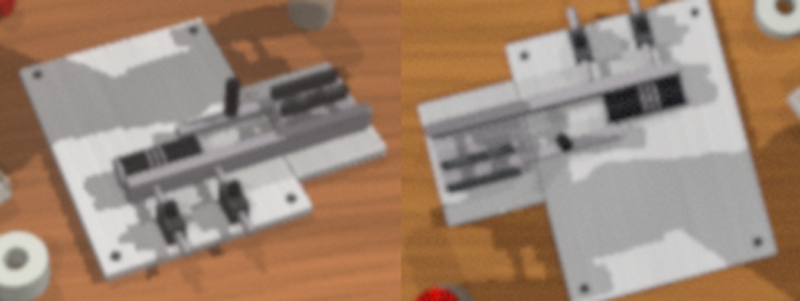

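Run:
```python
from geo import *
for n,u,v,z in[("tube ctr",474,201,.027),("tube +y end",400,218,.027),("tube -y end",548,185,.027),("post",315,277,.078),("bolt tip",432,266,.034)]: print(n,np.round(w2p(f(u,v,z))*1e3,1))
a=pickle.load(open("top.pkl","rb"))["pixels"].astype(int);b=pickle.load(open("t6.pkl","rb"))["pixels"].astype(int)
d=np.abs(a-b).max(2)
for n,s in dict(spool=np.s_[125:153,312:344],case=np.s_[163:207,326:372],flask=np.s_[257:282,165:192]).items(): print(n,d[s].mean().round(1),d[s].max())
print(np.abs(robot.get_obs()["ft_force"]).round(2))
```

```text
tube ctr [ 44.  -15.3]
tube +y end [43.9 22. ]
tube -y end [ 43.6 -52.5]
post [16.  67.8]
bolt tip [13.5 13.6]
spool 5.3 16
case 10.3 43
flask 14.1 41
[0.27 0.71 0.5 ]
```

```bash
python3 -c "
from rig import order
print(order.hand_in())"
```

```text
the job is handed in; nothing more can be done
None
```

The tube is home against the stop, the keeper bolt is shut behind it, and I handed the job in at about 29 s of the 61 s allowed.

- **Tube:** I rolled it along the plate with both fingertips. Contact came with the stop face at plate x ≈ 58 mm, and I held a 4–5 N press there for over a second. The highest reading was about 5 N. The final top view puts the tube's centre at x ≈ 44 mm, against the 43 mm expected when home, and parallel to the stop.
- **Bolt:** I pushed the post with the closed gripper against about 3 N of friction. It met the hard end after 50 mm at about 8 N, held for about 0.4 s. In the images the post moved 49 mm and the tip ended at y ≈ 13.6 mm, against 12 mm nominal, which is within image error.
- **Clear of everything:** The arm backed off to about 0.39 m to the side at 0.2 m height, and force readings were at noise level. The spool was unchanged in the top view. The case and flask regions differed slightly; I took that as arm shadow, and the flask's cap had not moved.

**What disagreed:**
- **Drift along the tube's axis:** the tube moved to y ≈ -15 mm while rolling. The shut bolt therefore overlaps only about 10–13 mm of its end.
- **Scene camera offset:** the scene camera read about 4 mm higher in plate x than the top camera, so I relied on feel for the stop.

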